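# Clear the tile cutter and lock its stop at the tape

## Task

Get the tile cutter on the vanity top ready for the next cut: with the blue scraper block, not with the fingers, wipe the three tile chips off the cutter's right-hand pad so that they drop onto the counter, then stand the scraper on its rubber foot on the counter beside the cutter and let go of it. Next take the sliding stop by the red knob of its raised cam lever, slide it along the ruler until its red pointer is on the middle of the yellow tape strip, and, while holding the stop at that mark, swing the lever down until it is fully closed along the stop's leg. Finish while still holding the stop by the knob of the closed lever, with the pointer on the tape, and leave everything else on the counter and the tile on the left pad where they are.

Things in the scene. Friction and masses are not known exactly. Their poses are not given: they have to be found in the camera images.
- cutter: Manual tile cutter, fixed on the counter: base 520 x 340 mm, red end castings, its bed two dark rubber pads, tops 30 mm above the counter. Origin on the counter below the middle; x along the rails away from the user's end (which faces the robot), y left, z up. The right pad spans x = -230 to +210, y = -21 to -169 mm; the base's right edge is at y = -170 mm.
- rails (a point): Point on the cutter's middle line between its two chromed rails, at x = 0, 95 mm above the counter. The rails run along the cutter's x at y = +-14 mm, radius 7 mm, tops 102 mm above the counter, between castings at x = -275 and +255 mm (up to 110 mm high). The carriage with its handle is parked at x = 155 to 345 mm, up to 220 mm high.
- fence (a point): Middle of the top of the fence bar, 44 mm above the counter, at x = 100 mm of the cutter. The bar lies across the bed at x = 75 to 125 mm, y = -210 to +210 mm of the cutter; the white ruler is on its far part.
- right_pad (a point): Point on the top of the right pad, at x = -100, y = -130 mm of the cutter, 30 mm above the counter: middle of the part of the pad where the chips lie. The chips' middles lie within 40 mm of it along the cutter's x, and at y = -112 to -148 mm of the cutter.
- chip_a: Loose chip of tile, about 26 x 20 mm, 9 mm thick, 12 g, white glaze over red clay, lying on the right pad; origin in the middle of its underside (30 mm above the counter while it is on the pad).
- chip_b: Second loose chip of tile, about 22 x 18 x 9 mm; origin as above.
- chip_c: Third loose chip of tile, about 24 x 21 x 9 mm; origin as above.
- scraper: Blue scraper block with a black rubber foot, loose on the counter right of the cutter, 130 to 210 g: foot 120 mm long (its x), 28 mm deep (its y), 10 mm high; a body 116 x 26 mm up to 20 mm; a grip ridge 90 mm long, 22 mm thick up to 60 mm. Origin in the middle of the underside, z up. It wipes with its long side.
- scraper_grip (a point): Middle of the scraper's grip ridge, 44 mm above its underside; take it across the 22 mm (the scraper's y).
- stop: Aluminium stop sliding along the cutter's y on the fence bar, y = -80 to -190 mm, about 2 N of friction; starts at y = -150 to -185 mm. Saddle 44 x 36 mm; a leg 22 mm wide points to the user, ending 98 mm in front of the origin, top 49 mm above the counter. Origin at pad level, x = 85 mm of the cutter, under the lever's hinge; axes as the cutter's. It carries the cam lever.
- stop_pointer (a point): Red pointer of the stop over the ruler, 34 mm beyond the stop's origin along x, at the same y as the origin, the leg's and the lever's centre line.
- lever_hinge (a point): Hinge pin of the cam lever on the stop, 64 mm above the counter, straight above the stop's origin; the pin runs along the cutter's y.
- lever_grip (a point): Centre of the red ball knob, 26 mm in diameter, at the tip of the dark steel cam lever, 64 mm from the hinge pin: the place to take the lever. Pinched along the cutter's y, it also holds the stop along the ruler, and the ball can turn between the fingers. Closed, it lies level above the leg, the ball's centre 64 mm above the counter, pointing to the user (-x of the cutter).
- cam (a joint): Angle of the cam lever about its pin: 0 = closed, level along the leg; grows as its tip rises; 1.05 to 1.3 rad at the start (nearly upright), at most 1.4. It stays where it is left; about 0.14 N m of friction.
- tape: Strip of yellow tape, 8 mm wide, stuck across the ruler on the far part of the fence bar: the length mark. Origin in its middle on top of the bar; y is along the ruler, axes as the cutter's. It lies at y = -90 to -125 mm of the cutter.
- tile: White tile 150 x 100 x 8 mm lying loose on the cutter's left pad; leave alone. Origin in the middle of its underside.
- spacer_tub: White tub with a green lid, 62 mm across, 42 mm high, standing on the counter near the scraper; leave alone. Origin at the middle of its underside.
- dispenser: Red soap dispenser, 72 mm across, 160 mm high, at the left; leave alone. Origin at the middle of its underside.
- plant: Small plant in a white pot 70 mm square, 68 mm high, at the right; leave alone. Origin at the middle of its underside.
- level: Short yellow spirit level, 230 x 24 x 45 mm, standing on edge along its x at the left; leave alone. Origin at the middle of its underside.

How it is judged:
By the outcome, as a careful person would: the job done as asked, in the order asked, and still so for the second after the job is handed in, while the arm keeps its last pose, push and grip.
It also fails if it takes over 51 s, if anything falls off the work surface, if the arm or the gripper's body presses on something with over 40 N, if the wrist force passes 120 N, or if a joint passes its speed limit or range.

## Robot

A 6-joint arm with a two-finger parallel gripper is mounted at the origin on the work surface. World frame = base frame: x ahead of the robot, y to its left, z up, the work surface at z = 0. Lengths are in m, angles in degrees, forces in N, time in s.
With the tool pointing down it reaches from about 0.375 to 0.9 m from the base axis. Payload 3.1 kg.
Tool frame: the origin (TCP) lies midway between the tips of the shut fingers; the grasp point (between the pads) lies 19 mm behind it (bot.hold_point_z is the distance from the TCP to the grasp point, in m); z points along the fingers, y is the line along which they close (so a half turn about z gives the same grasp; the last joint's range is limited). The gripper opens to 87 mm and grips with 3 to 60 N. Pads are 19 mm wide; open, the fingers measure 117 mm over their backs; the gripper's body (75 mm by 190 mm) begins 51 mm behind the grasp point.
Start: joints at [-77.321, 30.224, 82.088, -0, 67.689, -10.227], TCP at [0.243, -0.576, 0.223] pointing down, gripper open.
Joint ranges: [-176.69, 176.69], [-43.24, 126.21], [12.49, 139.97], [-82, 262], [0, 151.66], [-163.58, 163.58]. Speed limits (degrees/s): [159.86, 159.86, 180, 180, 180, 180].

## Interface

Orientations are given as a 3x3 rotation matrix whose columns are the frame's x, y, z axes.
In Python, from rig import read_state, optics, order, bot gives the robot as it stands.
- The arm moves only by the tool drive_tool, never from a script. Its argument "steps" is a list of rows, each a list of 7 numbers: the finger opening in mm, from 0 to 87, then the shift along the tool's x, y, z normalised to -1 to 1, where 1 is 0.12 m, then the turn, a rotation vector about the tool's x, y, z normalised to -1 to 1, where 1 is 1.5 rad. In form: [[jaw, tx, ty, tz, ax, ay, az], ...]. A call has 1 to 8 rows; each row is the pose to reach, as a shift and turn from the pose commanded when the call began, along the tool's axes at that moment; what a row does not reach only later rows make up. A row lasts 1/10 s, in which the tool goes at most 50 mm and 8.59 degrees, less where a joint would pass 70% of its speed; a pose out of reach is approached as far as the arm can. A call with a number of a shift or a turn outside -1 to 1 is refused whole. A call with a gripper value outside its range is refused whole. The fingers move at their own pace and stop on an object; the grip force is fixed at half the most. Time passes only in rows, so rows that repeat a pose let the fingers close. It gives the time, the measured TCP pose, the force, the opening and the grip force at its end, in the units of the state.
- read_state(): the state, without advancing time (a new reading comes with each control period).
- optics.capture(name): name is "scene" or "top" or "wrist"; returns a dict with "color" (400x640x3 uint8, blue, green, red), "range_z" (400x640 float32, m along the optical axis (not along the pixel's ray), 0 where there is no reading), "fx", "fy", "cx", "cy" (pixels), "D" ([k1, k2, p1, p2, k3] as OpenCV has them; the pictures are not rectified), "rvec" (rotation vector, rad) and "tvec" (3), from world to camera coordinates, as OpenCV has them. Camera axes: x right, y down, z forward; pixel columns grow to the right and rows downward; lengths in m; the calibration is good to about 2 mm. A picture is of the moment at which its call begins.
- order.hand_in(): hands the job in; it is judged then, once.
The state is a dict: "time_s": time; "joint_positions": joint angles; "qvel": joint speeds; "tau": joint torques, N m; "position": TCP position; "tcp_rot": TCP orientation; "force": force on the tool from outside, world axes, zero at the start; "moment": the same for the moment, N m; "opening": opening from 0.0 (shut) to 1.0 (fully open); "grasp_force": force on a finger pad.
Only numpy, scipy, OpenCV 4.12 (cv2) and the standard library are available. Lean on these libraries where they do the work, as an engineer would, in place of code of your own. Each camera call takes 0.05 s, during which the arm holds its last target. There are 200 camera calls.

## Working session

There is one attempt and no reset: what is moved stays moved. The work goes in short steps, Python scripts to look and compute and a tool call to move; the robot and the scene stay as the last step left them, time stands still between calls to the robot, and variables do not carry over. Pictures are saved under pics/ and viewed, at most 10 in all, crops included, and the job is handed in when it is done.

Besides the shell and the picture viewer there is one more tool, called as name([rows], argument=value, ...), one row to a line, values as JSON. drive_tool: Moves the arm, as the interface text tells. Scaled input: -1 to 1 covers 0.12 m each way for a shift and 1.5 rad each way for a turn. Its arguments: {"type":"object","properties":{"steps":{"type":"array"}},"required":["steps"]}

```bash
mkdir -p pics; ls
cat > h.py <<'E'
import numpy as np,cv2
from rig import read_state, optics, order, bot
def cap(n,f=None):
    c=optics.capture(n)
    np.savez('/tmp/%s.npz'%n,**{k:np.array(v) for k,v in c.items()})
    if f: cv2.imwrite('pics/'+f,c['color'])
    return c
def load(n): return dict(np.load('/tmp/%s.npz'%n))
def cam(c):
    K=np.array([[c['fx'],0,c['cx']],[0,c['fy'],c['cy']],[0,0,1]],float)
    R=cv2.Rodrigues(np.array(c['rvec'],float))[0]; return K,np.array(c['D'],float),R,np.array(c['tvec'],float).ravel()
def onz(c,uv,z):
    K,D,R,t=cam(c); p=cv2.undistortPoints(np.array(uv,float).reshape(-1,1,2),K,D).reshape(-1,2)
    d=np.c_[p,np.ones(len(p))]@R; o=-R.T@t
    z=np.broadcast_to(z,len(d)); return o+d*((z-o[2])/d[:,2])[:,None]
def cloud(c):
    K,D,R,t=cam(c); h,w=c['range_z'].shape
    uv=np.stack(np.meshgrid(np.arange(w),np.arange(h)),-1).reshape(-1,1,2).astype(float)
    p=cv2.undistortPoints(uv,K,D).reshape(-1,2); Z=c['range_z'].reshape(-1,1)
    P=(np.c_[p,np.ones(len(p))]*Z-t)@R; P[Z[:,0]==0]=np.nan; return P.reshape(h,w,3)
def proj(c,X):
    return cv2.projectPoints(np.array(X,float).reshape(-1,3),np.array(c['rvec'],float),np.array(c['tvec'],float),cam(c)[0],cam(c)[1])[0].reshape(-1,2)
E
python3 - <<'E'
from h import *
a=cap('top','top0.png');b=cap('scene','scene0.png')
s=read_state();print(s['time_s'],s['position'],s['tcp_rot'],bot.hold_point_z)
E
```

```text
pics
0.1 [ 0.24314146 -0.57506806  0.22168735] [[ 9.21163346e-01  3.89175957e-01 -4.05209225e-04]
 [ 3.89176006e-01 -9.21161516e-01  1.86999447e-03]
 [ 3.54493742e-04 -1.88026807e-03 -9.99998169e-01]] 0.0187
```

View pics/top0.png

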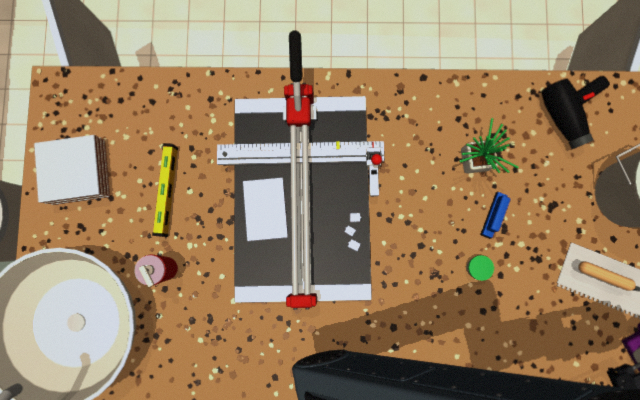

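View pics/scene0.png

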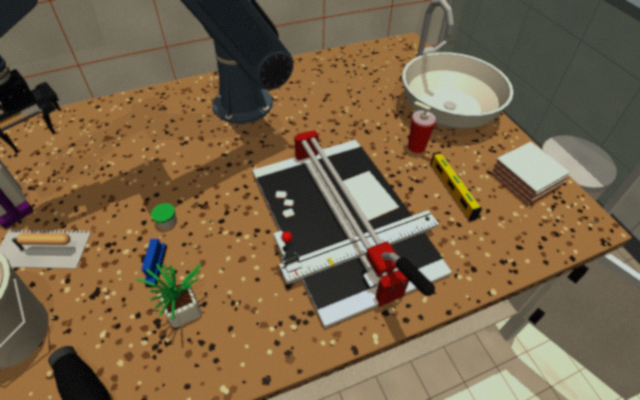

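The top view shows the cutter with its corners near (235,98), (366,97), (371,300), (235,301). The chips are at (355,217), (350,230) and (354,244), the scraper at (496,215), the tub at (481,267) and the knob at (376,158). I'll enlarge a crop next.

Run:
```python
from h import *
c=load('top')['color']
a=cv2.resize(c[90:310,225:395],None,fx=2.7,fy=2.7,interpolation=cv2.INTER_CUBIC)
b=cv2.resize(c[180:290,455:530],None,fx=4.5,fy=4.5,interpolation=cv2.INTER_CUBIC)
o=np.zeros((594,800,3),np.uint8);o[:a.shape[0],:a.shape[1]]=a[:594];o[:b.shape[0],460:460+b.shape[1]]=b[:594]
cv2.imwrite('pics/crop0.png',o);print(a.shape,b.shape)
t=load('top');P=cloud(t)
for n,(u,v) in dict(knob=(376,158),scr=(496,215),tub=(481,267),counter=(420,250),pad=(340,270),plant=(468,165)).items(): print(n,P[v,u].round(4))
hsv=cv2.cvtColor(c,cv2.COLOR_BGR2HSV)
m=(hsv[...,0]>100)&(hsv[...,0]<130)&(hsv[...,1]>120);m[:,:455]=0;m[:,530:]=0;m[:180]=0;m[260:]=0
q=P[m];print(m.sum());top=q[q[:,2]>.05];print(len(top),top.mean(0),cv2.minAreaRect((top[:,:2]*1000).astype(np.float32)))
low=q[q[:,2]<.03];print(len(low),low.mean(0))
```

```text
(594, 459, 3) (495, 338, 3)
knob [ 0.6792 -0.059   0.1359]
scr [ 0.5566 -0.3594  0.0571]
tub [ 0.4299 -0.3255  0.0392]
counter [ 0.4699 -0.1837  0.0007]
pad [0.4182 0.0197 0.0327]
plant [ 0.681  -0.2956  0.0503]
626
323 [ 0.56143057 -0.36792071  0.05843635] ((561.67236328125, -368.5809326171875), (20.830251693725586, 88.57302856445312), 68.89950561523438)
208 [ 0.55475536 -0.35960183  0.01834114]
```

View pics/crop0.png

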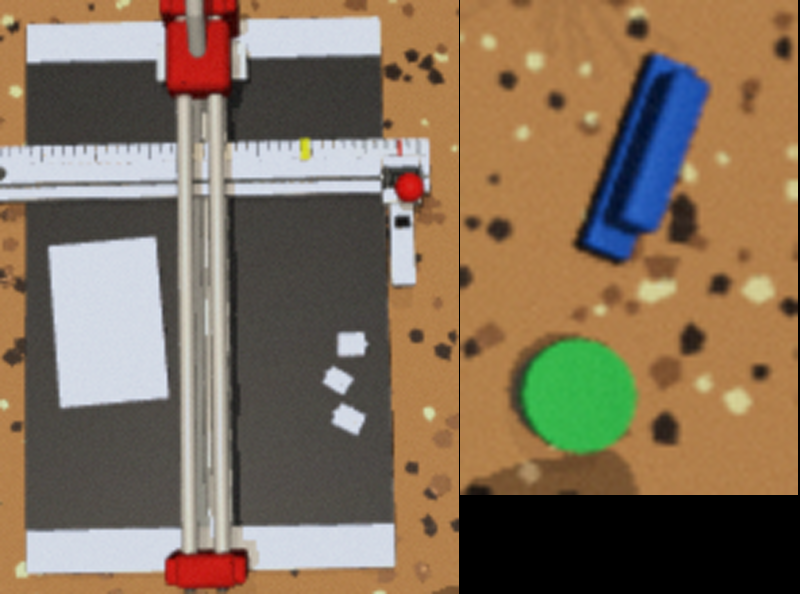

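Run:
```python
from h import *
t=load('top');P=cloud(t)
f=lambda u,v:(u/2.7+225,v/2.7+90)
for u,v in [(100,42),(320,38),(320,545),(100,550),(60,150),(320,175),(320,100),(300,450),(400,260)]:
    x,y=map(round,f(u,v)); print((u,v),np.nanmedian(P[y-1:y+2,x-1:x+2].reshape(-1,3),0).round(4))
pts=dict(TL=(27,23,.03),TR=(380,17,.03),BR=(394,567,.03),BL=(27,572,.03),padBR=(391,525,.03),padTR=(382,54,.03),padBL=(27,530,.03),padTL=(27,63,.03),
barLnear=(20,200,.044),barRnear=(372,193,.044),barLfar=(20,148,.044),barRfar=(372,140,.044),barendfar=(428,140,.044),tape=(305.5,149,.044),pointer=(400,149,.05),legEndL=(392,284,.049),legEndR=(415,285,.049),
railF1=(186,520,.102),railF2=(222,520,.102),railB1=(184,110,.102),railB2=(216,110,.102),a=(352,344,.039),b=(338,380,.039),c=(348,419,.039))
for k,(u,v,z) in pts.items(): print(k,onz(t,[f(u,v)],z)[0].round(4))
c=t['color'];hsv=cv2.cvtColor(c,cv2.COLOR_BGR2HSV)
m=((hsv[...,0]<8)|(hsv[...,0]>172))&(hsv[...,1]>150);m[:, :365]=0;m[:,390:]=0;m[:145]=0;m[175:]=0
v,u=np.nonzero(m);print('knob',u.mean(),v.mean(),np.nanmax(P[m],0),np.nanmedian(P[m],0),onz(t,[(u.mean(),v.mean())],.122))
```

```text
(100, 42) [0.835  0.2245 0.0235]
(320, 38) [0.8422 0.0129 0.0236]
(320, 545) [0.3641 0.0091 0.0232]
(100, 550) [0.3568 0.2117 0.0247]
(60, 150) [0.7251 0.2564 0.0458]
(320, 175) [0.7043 0.0124 0.0437]
(320, 100) [0.78   0.0126 0.0295]
(300, 450) [0.4499 0.0298 0.0294]
(400, 260) [ 0.6254 -0.0598  0.0498]
TL [0.8522 0.2941 0.03  ]
TR [ 0.8612 -0.0427  0.03  ]
BR [ 0.3461 -0.0569  0.03  ]
BL [0.3372 0.2771 0.03  ]
padBR [ 0.3838 -0.0541  0.03  ]
padTR [ 0.825  -0.0447  0.03  ]
padBL [0.3749 0.2783 0.03  ]
padTL [0.813  0.2927 0.03  ]
barLnear [0.6782 0.2921 0.044 ]
barRnear [ 0.6882 -0.0347  0.044 ]
barLfar [0.7274 0.2937 0.044 ]
barRfar [ 0.7384 -0.0345  0.044 ]
barendfar [ 0.7389 -0.0866  0.044 ]
tape [0.7292 0.0273 0.044 ]
pointer [ 0.7287 -0.06    0.05  ]
legEndL [ 0.6029 -0.053   0.049 ]
legEndR [ 0.6022 -0.074   0.049 ]
railF1 [0.3902 0.128  0.102 ]
railF2 [0.3906 0.097  0.102 ]
railB1 [0.7504 0.1367 0.102 ]
railB2 [0.7507 0.1082 0.102 ]
a [ 0.5481 -0.0172  0.039 ]
b [ 0.5149 -0.0045  0.039 ]
c [ 0.4794 -0.0139  0.039 ]
knob 376.2391304347826 158.84782608695653 [ 0.70274486 -0.04807463  0.1403979 ] [ 0.67716819 -0.05925388  0.13313911] [[ 0.67996109 -0.06085817  0.122     ]]
```

```bash
cat >> h.py <<'E'
from scipy.spatial.transform import Rotation as Ro
O=np.array([.6083,.1185,0]);YAW=.029
C=Ro.from_euler('z',YAW).as_matrix()
def w(x,y,z): return O+C@np.array([x,y,z])       # cutter -> world
def k(p): return C.T@(np.asarray(p)-O)           # world -> cutter
def need(p,yaw=None):
    s=read_state();R=np.array(s['tcp_rot']);d=R.T@(np.asarray(p)-s['position'])/.12
    r=np.zeros(3)
    if yaw is not None:
        T=Ro.from_euler('z',yaw).as_matrix()@np.diag([1,-1,-1.]); r=Ro.from_matrix(R.T@T).as_rotvec()/1.5
    print('t',s['time_s'],'pos',np.round(s['position'],4),'F',np.round(s['force'],1),'open',round(s['opening']*87,1),'gf',s['grasp_force'],'yaw',round(float(np.arctan2(R[1,0],R[0,0])),4))
    print('SHIFT',d.round(3),'TURN',r.round(3))
E
echo
```

drive_tool([
  [50,1,-0.18,0.3,0,0,0.511],
  [50,1,-0.18,0.3,0,0,0.511],
  [50,1,-0.18,0.3,0,0,0.511],
  [50,1,-0.18,0.3,0,0,0.511],
  [50,1,-0.18,0.3,0,0,0.511],
  [50,1,-0.18,0.3,0,0,0.511],
])

```text
time_s: 0.7
position: [0.3457, -0.5084, 0.186]
tcp_rot: [[0.933, -0.359, -0.001], [-0.359, -0.933, 0.001], [-0.001, -0.001, -1.0]]
force: [0.5, -0.0, 0.3]
opening: 0.596
grasp_force: 0.0
```

```bash
python3 -c "
from h import *
need([.5617,-.3686,.12],np.radians(-21.1))"
```

```text
t 0.7 pos [ 0.3457 -0.5084  0.186 ] F [ 0.5 -0.   0.3] open 51.9 gf 0.0 yaw -0.3669
SHIFT [ 1.263 -1.733  0.55 ] TURN [-0.001  0.001  0.001]
```

drive_tool([
  [50,0.63,-0.87,0.2,0,0,0],
  [50,0.63,-0.87,0.2,0,0,0],
  [50,0.63,-0.87,0.2,0,0,0],
])

```text
time_s: 1.0
position: [0.4549, -0.4368, 0.1617]
tcp_rot: [[0.935, -0.356, -0.0], [-0.356, -0.935, 0.002], [-0.001, -0.002, -1.0]]
force: [0.1, -0.0, 0.1]
opening: 0.575
grasp_force: 0.0
```

drive_tool([
  [50,0.63,-0.87,0.2,0,0,0],
  [50,0.63,-0.87,0.2,0,0,0],
  [50,0.63,-0.87,0.2,0,0,0],
  [50,0.63,-0.87,0.2,0,0,0],
])

```text
time_s: 1.4
position: [0.5641, -0.365, 0.1371]
tcp_rot: [[0.936, -0.352, -0.0], [-0.352, -0.936, 0.002], [-0.001, -0.002, -1.0]]
force: [-0.7, 0.2, 0.1]
opening: 0.575
grasp_force: 0.0
```

Run:
```python
from h import *
c=cap('wrist','w1.png');P=cloud(c)
hsv=cv2.cvtColor(c['color'],cv2.COLOR_BGR2HSV)
m=(hsv[...,0]>100)&(hsv[...,0]<130)&(hsv[...,1]>120)
q=P[m];q=q[np.isfinite(q[:,0])]
for lo,hi in [(.054,.066),(.012,.025)]:
    t=q[(q[:,2]>lo)&(q[:,2]<hi)]
    if len(t)>20: print(len(t),t.mean(0).round(4),cv2.minAreaRect((t[:,:2]*1000).astype(np.float32)))
need([.5617,-.3686,.026],np.radians(-21.1))
```

```text
2021 [ 0.5652 -0.3726  0.0597] ((563.8738403320312, -372.086669921875), (20.60703468322754, 83.2974853515625), 68.90812683105469)
391 [ 0.5987 -0.3837  0.0199] ((562.577392578125, -370.25506591796875), (23.424449920654297, 113.220703125), 66.90772247314453)
t 1.45 pos [ 0.5624 -0.3667  0.1376] F [ 0.5 -0.9 -0.1] open 49.8 gf 0.0 yaw -0.3613
SHIFT [0.002 0.017 0.93 ] TURN [-0.     0.001  0.005]
```

View pics/w1.png

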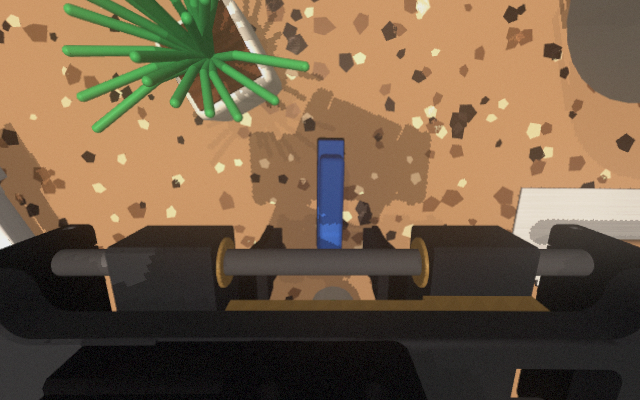

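The scraper sits centred between the open fingers, ridge at about (331,190). I'll descend and grip it.

drive_tool([
  [50,0.01,0.025,0.35,0,0,0],
  [50,0.01,0.025,0.65,0,0,0],
  [50,0.01,0.025,0.85,0,0,0],
  [50,0.01,0.025,0.93,0,0,0],
  [50,0.01,0.025,0.93,0,0,0],
  [0,0.01,0.025,0.93,0,0,0],
  [0,0.01,0.025,0.93,0,0,0],
  [0,0.01,0.025,0.93,0,0,0],
])

```text
time_s: 2.25
position: [0.5622, -0.3725, 0.0287]
tcp_rot: [[0.934, -0.358, 0.002], [-0.358, -0.934, -0.002], [0.003, 0.001, -1.0]]
force: [0.7, 0.8, -0.4]
opening: 0.384
grasp_force: 0.0
```

drive_tool([
  [0,0,0,0,0,0,0],
  [0,0,0,0,0,0,0],
  [0,0,0,0,0,0,0],
  [0,0,0,-0.5,0,0,0],
  [0,0,0,-1,0,0,0],
  [0,0,0,-1,0,0,0],
])

```text
time_s: 2.85
position: [0.5636, -0.3733, 0.1514]
tcp_rot: [[0.934, -0.358, 0.006], [-0.358, -0.934, -0.005], [0.007, 0.003, -1.0]]
force: [0.9, -0.8, -0.7]
opening: 0.25
grasp_force: 30.0
```

```bash
python3 -c "
from h import *
p=w(-.099,-.083,.13);print(p)
need(p,YAW)"
```

```text
[0.51174829 0.0326643  0.13      ]
t 2.85 pos [ 0.5636 -0.3733  0.1514] F [ 0.9 -0.8 -0.7] open 21.8 gf 29.973152589518577 yaw -0.3666
SHIFT [-1.617 -3.004  0.159] TURN [ 0.003 -0.004 -0.264]
```

drive_tool([
  [0,-0.54,-1,0,0,0,-0.264],
  [0,-0.54,-1,0,0,0,-0.264],
  [0,-0.54,-1,0,0,0,-0.264],
  [0,-0.54,-1,0,0,0,-0.264],
])

```text
time_s: 3.25
position: [0.5412, -0.2299, 0.1461]
tcp_rot: [[0.999, 0.035, -0.006], [0.035, -0.999, 0.005], [-0.005, -0.006, -1.0]]
force: [0.7, 0.4, -1.6]
opening: 0.254
grasp_force: 30.0
```

```bash
python3 -c "
from h import *
p=w(-.099,-.083,.13)
need(p,YAW)"
```

```text
t 3.25 pos [ 0.5412 -0.2299  0.1461] F [ 0.7  0.4 -1.6] open 22.1 gf 29.97283385368064 yaw 0.0349
SHIFT [-0.169 -2.195  0.147] TURN [-0.004  0.004  0.004]
```

drive_tool([
  [0,-0.08,-1,0,0,0,0.004],
  [0,-0.08,-1,0,0,0,0.004],
  [0,-0.08,-1,0,0,0,0.004],
])

```text
time_s: 3.55
position: [0.5289, -0.113, 0.1463]
tcp_rot: [[1.0, 0.024, -0.004], [0.024, -1.0, 0.003], [-0.004, -0.003, -1.0]]
force: [-0.1, -0.2, -2.0]
opening: 0.249
grasp_force: 30.0
```

drive_tool([
  [0,-0.08,-1,0,0,0,0],
  [0,-0.08,-1,0,0,0,0],
  [0,-0.08,-1,0,0,0,0],
])

```text
time_s: 3.85
position: [0.517, 0.0064, 0.1466]
tcp_rot: [[1.0, 0.025, -0.002], [0.025, -1.0, 0.001], [-0.002, -0.001, -1.0]]
force: [-0.8, -0.1, -1.6]
opening: 0.255
grasp_force: 30.0
```

drive_tool([
  [0,0,-0.18,0.15,0,0,0],
  [0,0,-0.18,0.15,0,0,0],
  [0,0,-0.18,0.15,0,0,0],
])

```text
time_s: 4.15
position: [0.5182, 0.0245, 0.1286]
tcp_rot: [[1.0, 0.024, -0.001], [0.024, -1.0, -0.0], [-0.001, 0.0, -1.0]]
force: [0.1, 0.4, -2.1]
opening: 0.249
grasp_force: 30.0
```

Run:
```python
from h import *
p=w(-.099,-.083,.057)
need(p,YAW)
print(k(read_state()['position']))
c=cap('wrist');P=cloud(c)
t=cap('top')
c=cv2.resize(c['color'],(480,300));t=cv2.resize(t['color'][180:290,270:400],None,fx=2.3,fy=2.3,interpolation=cv2.INTER_CUBIC)
o=np.zeros((300,800,3),np.uint8);o[:,:480]=c;o[:t.shape[0],485:485+t.shape[1]]=t[:300]
cv2.imwrite('pics/m1.png',o)
```

```text
t 4.15 pos [0.5182 0.0245 0.1286] F [ 0.1  0.4 -2.1] open 21.7 gf 29.973258927930146 yaw 0.024
SHIFT [-0.052 -0.07   0.597] TURN [ 0.     0.    -0.003]
[-0.09281594 -0.09136513  0.1285923 ]
```

View pics/m1.png

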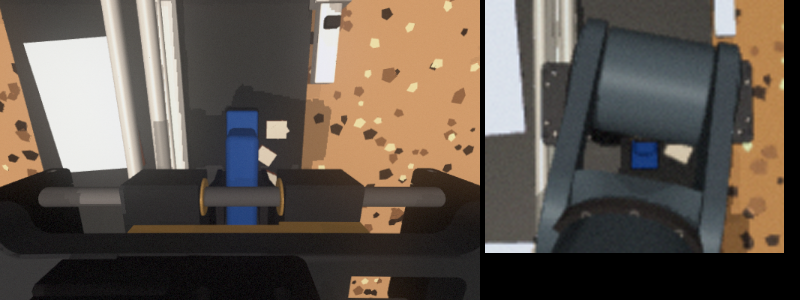

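The scraper is just left of all three chips, which show at about (277,130), (266,155) and (272,178). I'll lower it a little further left.

drive_tool([
  [0,-0.05,-0.105,0.2,0,0,0],
  [0,-0.05,-0.105,0.4,0,0,0],
  [0,-0.05,-0.105,0.5,0,0,0],
  [0,-0.05,-0.105,0.56,0,0,0],
  [0,-0.05,-0.105,0.585,0,0,0],
  [0,-0.05,-0.105,0.6,0,0,0],
  [0,-0.05,-0.105,0.6,0,0,0],
])

```text
time_s: 4.95
position: [0.5126, 0.0367, 0.0579]
tcp_rot: [[1.0, 0.023, 0.002], [0.023, -1.0, -0.0], [0.002, 0.0, -1.0]]
force: [0.1, 0.8, -0.9]
opening: 0.253
grasp_force: 30.0
```

Run:
```python
from h import *
need(w(-.099,-.177,.0568),YAW)
print(k(read_state()['position']))
```

```text
t 4.95 pos [0.5126 0.0367 0.0579] F [ 0.1  0.8 -0.9] open 22.0 gf 29.97314556268975 yaw 0.0228
SHIFT [-0.003  0.817  0.009] TURN [ 0.    -0.001 -0.004]
[-0.09800479 -0.0790119   0.05786912]
```

drive_tool([
  [0,0,0.0,0.02,0,0,-0.003],
  [0,0,0.06,0.02,0,0,-0.003],
  [0,0,0.12,0.02,0,0,-0.003],
  [0,0,0.18,0.02,0,0,-0.003],
  [0,0,0.24,0.02,0,0,-0.003],
  [0,0,0.3,0.02,0,0,-0.003],
  [0,0,0.36,0.02,0,0,-0.003],
  [0,0,0.42,0.02,0,0,-0.003],
])

```text
time_s: 5.75
position: [0.5147, -0.011, 0.0578]
tcp_rot: [[1.0, 0.025, 0.005], [0.025, -1.0, 0.003], [0.005, -0.003, -1.0]]
force: [0.1, 12.5, 19.2]
opening: 0.25
grasp_force: 30.0
```

drive_tool([
  [0,0,0.06,0,0,0,0],
  [0,0,0.12,0,0,0,0],
  [0,0,0.18,0,0,0,0],
  [0,0,0.24,0,0,0,0],
  [0,0,0.3,0,0,0,0],
  [0,0,0.36,0,0,0,0],
  [0,0,0.42,0,0,0,0],
  [0,0,0.42,0,0,0,0],
])

```text
time_s: 6.55
position: [0.5155, -0.0622, 0.0576]
tcp_rot: [[1.0, 0.025, 0.004], [0.025, -1.0, 0.002], [0.004, -0.002, -1.0]]
force: [-1.5, 7.9, 17.7]
opening: 0.249
grasp_force: 30.1
```

Run:
```python
from h import *
need(w(-.1,-.3,.12),YAW)
print(k(read_state()['position']))
c=cap('wrist');t=cap('scene')
c=cv2.resize(c['color'],(400,250));t=cv2.resize(t['color'][170:270,230:360],None,fx=3,fy=3,interpolation=cv2.INTER_CUBIC)
o=np.zeros((300,800,3),np.uint8);o[:250,:400]=c;o[:300,405:795]=t
cv2.imwrite('pics/m2.png',o)
```

```text
t 6.55 pos [ 0.5155 -0.0622  0.0576] F [-1.5  7.9 17.7] open 21.6 gf 30.058045524638146 yaw 0.0249
SHIFT [-0.01   1.016 -0.522] TURN [-0.002 -0.002 -0.003]
[-0.09801504 -0.17796257  0.0576165 ]
```

View pics/m2.png

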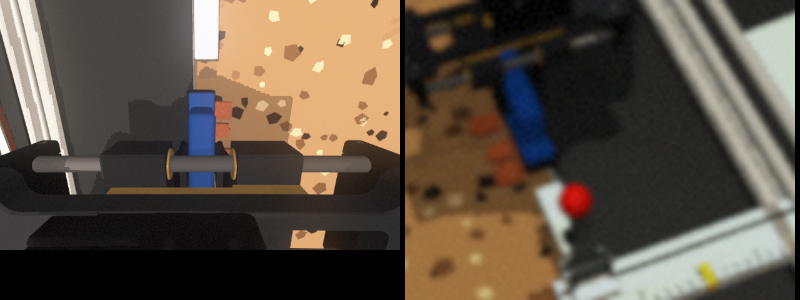

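All three chips are off, lying red side up on the counter beside the base at about (490,122), (500,152) and (508,172) in the right half. Next I'll lift the scraper and set it down further out.

drive_tool([
  [0,0,0,-0.3,0,0,0],
  [0,0,0.2,-0.5,0,0,0],
  [0,0,0.6,-0.5,0,0,0],
  [0,0,1,-0.5,0,0,0],
  [0,0,1,-0.5,0,0,0],
  [0,0,1,-0.5,0,0,0],
])

```text
time_s: 7.25
position: [0.5176, -0.1848, 0.115]
tcp_rot: [[1.0, 0.025, 0.001], [0.025, -1.0, -0.0], [0.001, 0.0, -1.0]]
force: [-0.2, 0.1, -0.9]
opening: 0.249
grasp_force: 30.0
```

Run:
```python
from h import *
c=cap('top');P=cloud(c)
Q=(P-O)@C
q=Q[(Q[...,0]>-.2)&(Q[...,0]<0)&(Q[...,1]>-.27)&(Q[...,1]<-.172)&(Q[...,2]>.005)&(Q[...,2]<.05)]
print(len(q)); 
if len(q): print(q.min(0),q.max(0))
need(w(-.1,-.315,.028),YAW)
```

```text
295
[-0.18624172 -0.25885152  0.00502979] [-1.62237688e-04 -1.73164850e-01  4.99265637e-02]
t 7.3 pos [ 0.5171 -0.1834  0.1146] F [-0.3  0.4 -1.9] open 22.0 gf 29.986930140294135 yaw 0.0266
SHIFT [0.    0.133 0.722] TURN [-0.001  0.    -0.002]
```

drive_tool([
  [0,0,0.13,0.25,0,0,0],
  [0,0,0.13,0.45,0,0,0],
  [0,0,0.13,0.6,0,0,0],
  [0,0,0.13,0.68,0,0,0],
  [0,0,0.13,0.71,0,0,0],
  [0,0,0.13,0.725,0,0,0],
  [0,0,0.13,0.725,0,0,0],
])

```text
time_s: 8.0
position: [0.5186, -0.1989, 0.0283]
tcp_rot: [[1.0, 0.029, 0.001], [0.029, -1.0, -0.001], [0.001, 0.001, -1.0]]
force: [0.4, -0.3, 0.1]
opening: 0.255
grasp_force: 30.0
```

drive_tool([
  [0,0,0,0.004,0,0,0],
  [45,0,0,0.004,0,0,0],
  [45,0,0,0.004,0,0,0],
  [45,0,0,0.004,0,0,0],
  [45,0,0,0.004,0,0,0],
  [45,0,0,-0.5,0,0,0],
  [45,0,0,-1,0,0,0],
  [45,0,0,-1,0,0,0],
])

```text
time_s: 8.8
position: [0.5201, -0.2005, 0.1513]
tcp_rot: [[1.0, 0.028, 0.006], [0.028, -1.0, -0.003], [0.005, 0.004, -1.0]]
force: [-0.2, -0.7, -0.1]
opening: 0.518
grasp_force: 0.0
```

Run:
```python
from h import *
need(w(.0665,-.1815,.2),YAW)
```

```text
t 8.8 pos [ 0.5201 -0.2005  0.1513] F [-0.2 -0.7 -0.1] open 45.0 gf 0.0 yaw 0.0278
SHIFT [ 1.367 -1.123 -0.402] TURN [ 0.002 -0.004 -0.001]
```

drive_tool([
  [45,0.2,-0.2,-0.4,0,0,0],
  [45,0.6,-0.5,-0.4,0,0,0],
  [45,0.9,-0.75,-0.4,0,0,0],
  [45,0.9,-0.75,-0.4,0,0,0],
])

```text
time_s: 9.2
position: [0.6272, -0.1032, 0.1967]
tcp_rot: [[0.999, 0.031, 0.005], [0.031, -1.0, 0.0], [0.005, 0.0, -1.0]]
force: [-0.3, -0.8, -0.2]
opening: 0.517
grasp_force: 0.0
```

Run:
```python
from h import *
need(w(.0665,-.1815,.2),YAW)
c=cap('wrist');P=cloud(c);t=cap('top')
hsv=cv2.cvtColor(c['color'],cv2.COLOR_BGR2HSV)
red=((hsv[...,0]<8)|(hsv[...,0]>172))&(hsv[...,1]>150)
n,L,S,cen=cv2.connectedComponentsWithStats(red.astype(np.uint8))
for i in range(1,n):
    if S[i,4]>15:
        q=P[L==i];print('red',cen[i].round(1),S[i],np.round(k(np.nanmedian(q,0)),4),np.nanmax(q[:,2]))
yel=(hsv[...,0]>22)&(hsv[...,0]<36)&(hsv[...,1]>170)&(hsv[...,2]>120)
n,L,S,cen=cv2.connectedComponentsWithStats(yel.astype(np.uint8))
for i in range(1,n):
    if S[i,4]>30: print('yel',cen[i].round(1),S[i],np.round(k(onz(c,[cen[i]],.044)[0]),4))
a=c['color'];b=cv2.resize(t['color'][190:290,340:440],None,fx=2.4,fy=2.4)
o=np.zeros((400,800,3),np.uint8);o[:,:550]=cv2.resize(a,(640,400))[:,45:595];o[:240,555:795]=b;cv2.imwrite('pics/m3.png',o)
```

```text
t 9.2 pos [ 0.6272 -0.1032  0.1967] F [-0.3 -0.8 -0.2] open 45.0 gf 0.0 yaw 0.0313
SHIFT [ 0.452 -0.338 -0.025] TURN [ 0.    -0.003  0.002]
red [35.2 13.3] [   0    0   73   31 1956] [ 0.1641 -0.0048  0.1177] 0.12130030654455784
red [284.3  93.7] [284  86   2  14  21] [ 0.1166 -0.1816  0.0473] 0.04892461955928463
red [273.7 148.2] [260 134  29  30 669] [ 0.0663 -0.1832  0.1341] 0.13824804850338376
```

View pics/m3.png

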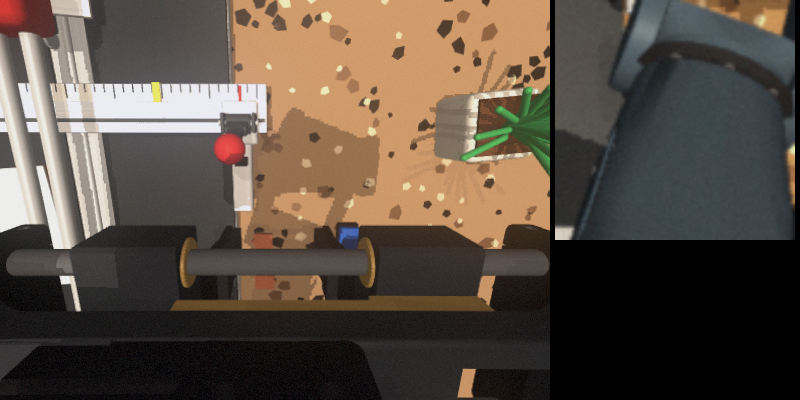

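The wrist view shows the tape at about (201,92), the pointer at (284,93), the knob at (274,148), and chips and scraper lying beside the cutter.

```bash
cat >> h.py <<'E'
def marks(c):
    hsv=cv2.cvtColor(c['color'],cv2.COLOR_BGR2HSV);P=cloud(c);Q=(P-O)@C
    box=(Q[...,0]>.102)&(Q[...,0]<.13)&(Q[...,1]>-.21)&(Q[...,1]<-.05)&(Q[...,2]<.07)&(Q[...,2]>.03)
    for nm,m,z in [('tape',(hsv[...,0]>18)&(hsv[...,0]<40)&(hsv[...,1]>130)&box,.0445),('pointer',((hsv[...,0]<8)|(hsv[...,0]>172))&(hsv[...,1]>110)&box,.048)]:
        v,u=np.nonzero(m)
        if len(u): print(nm,len(u),u.min(),u.max(),v.min(),v.max(),k(onz(c,[(np.median(u),np.median(v))],z)[0]).round(4),'mean',k(onz(c,[(u.mean(),v.mean())],z)[0]).round(4))
E
python3 - <<'E'
from h import *
c=load('wrist');marks(c)
need(w(.0665,-.1817,.109),YAW)
E
```

```text
tape 135 197 205 82 101 [ 0.1195 -0.0939  0.0445] mean [ 0.1192 -0.0938  0.0445]
pointer 38 283 285 86 100 [ 0.1185 -0.1817  0.048 ] mean [ 0.1182 -0.1819  0.048 ]
t 9.3 pos [ 0.6243 -0.1047  0.1953] F [ 0.3  0.2 -0.6] open 45.0 gf 0.0 yaw 0.031
SHIFT [ 0.475 -0.348  0.719] TURN [ 0.    -0.     0.001]
```

drive_tool([
  [45,0.475,-0.348,0,0,0,0],
  [45,0.475,-0.348,0.05,0,0,0],
  [45,0.475,-0.348,0.3,0,0,0],
  [45,0.475,-0.348,0.55,0,0,0],
  [45,0.475,-0.348,0.68,0,0,0],
  [45,0.475,-0.348,0.72,0,0,0],
  [45,0.475,-0.348,0.72,0,0,0],
])

```text
time_s: 10.0
position: [0.6786, -0.0638, 0.1087]
tcp_rot: [[1.0, 0.027, -0.002], [0.027, -1.0, 0.0], [-0.002, -0.0, -1.0]]
force: [-0.9, -0.5, 0.6]
opening: 0.52
grasp_force: 0.0
```

Run:
```python
from h import *
need(w(.0665,-.1817,.109),YAW)
c=cap('wrist');marks(c)
cv2.imwrite('pics/w4.png',c['color'])
```

```text
t 10.0 pos [ 0.6786 -0.0638  0.1087] F [-0.9 -0.5  0.6] open 45.3 gf 0.0 yaw 0.0267
SHIFT [ 0.013 -0.021 -0.003] TURN [-0.     0.001 -0.002]
tape 227 203 214 136 159 [ 0.1194 -0.094   0.0445] mean [ 0.1192 -0.0937  0.0445]
pointer 81 317 321 140 159 [ 0.1179 -0.1815  0.048 ] mean [ 0.1176 -0.1818  0.048 ]
```

View pics/w4.png

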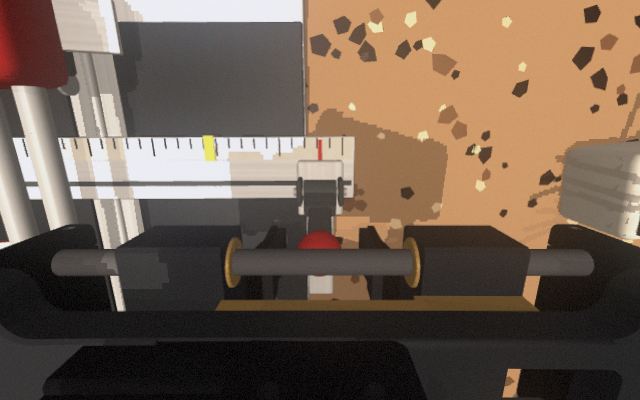

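The knob at (320,247) is centred between the fingers, the pointer is at (319,150) and the tape at (209,148). Closing now.

drive_tool([
  [45,0.013,-0.02,0,0,0,0],
  [0,0.013,-0.02,0,0,0,0],
  [0,0.013,-0.02,0,0,0,0],
  [0,0.013,-0.02,0,0,0,0],
  [0,0.013,-0.02,0,0,0,0],
  [0,0.013,-0.02,0,0,0,0],
])

```text
time_s: 10.65
position: [0.6811, -0.0609, 0.1098]
tcp_rot: [[1.0, 0.028, 0.001], [0.028, -1.0, -0.001], [0.001, 0.001, -1.0]]
force: [-0.9, -1.6, 3.0]
opening: 0.276
grasp_force: 30.0
```

Run:
```python
from h import *
p=k(read_state()['position']);print(p)
need(w(p[0],p[1]+.0878,p[2]),YAW)
marks(cap('wrist'))
```

```text
[ 0.06759877 -0.18139777  0.10975355]
t 10.65 pos [ 0.6811 -0.0609  0.1098] F [-0.9 -1.6  3. ] open 24.0 gf 30.000429153442383 yaw 0.0279
SHIFT [-0.001 -0.732 -0.001] TURN [ 0.001 -0.001 -0.001]
tape 224 208 218 139 163 [ 0.1197 -0.0936  0.0445] mean [ 0.1192 -0.0937  0.0445]
pointer 71 320 323 143 163 [ 0.1183 -0.1809  0.048 ] mean [ 0.118  -0.1808  0.048 ]
```

drive_tool([
  [0,0,-0.1,0,0,0,0],
  [0,0,-0.25,0,0,0,0],
  [0,0,-0.4,0,0,0,0],
  [0,0,-0.55,0,0,0,0],
  [0,0,-0.67,0,0,0,0],
  [0,0,-0.725,0,0,0,0],
  [0,0,-0.73,0,0,0,0],
  [0,0,-0.73,0,0,0,0],
])

```text
time_s: 11.5
position: [0.6783, 0.0306, 0.1097]
tcp_rot: [[1.0, 0.029, 0.0], [0.029, -1.0, 0.003], [0.001, -0.003, -1.0]]
force: [-0.6, 0.8, 4.6]
opening: 0.282
grasp_force: 30.0
```

Run:
```python
from h import *
p=k(read_state()['position']);print(p)
need(w(p[0],p[1],p[2]),YAW)
c=cap('wrist');marks(c)
cv2.imwrite('pics/w5.png',cv2.resize(c['color'][90:290,160:480],(800,500),interpolation=cv2.INTER_CUBIC))
```

```text
[ 0.06738646 -0.08985901  0.10971751]
t 11.5 pos [0.6783 0.0306 0.1097] F [-0.6  0.8  4.6] open 24.6 gf 30.000830590724945 yaw 0.0293
SHIFT [ 0. -0.  0.] TURN [-0.002 -0.     0.   ]
tape 135 324 332 140 161 [ 0.1202 -0.0947  0.0445] mean [ 0.1201 -0.0947  0.0445]
pointer 63 321 323 143 163 [ 0.1173 -0.0891  0.048 ] mean [ 0.1173 -0.0891  0.048 ]
```

View pics/w5.png

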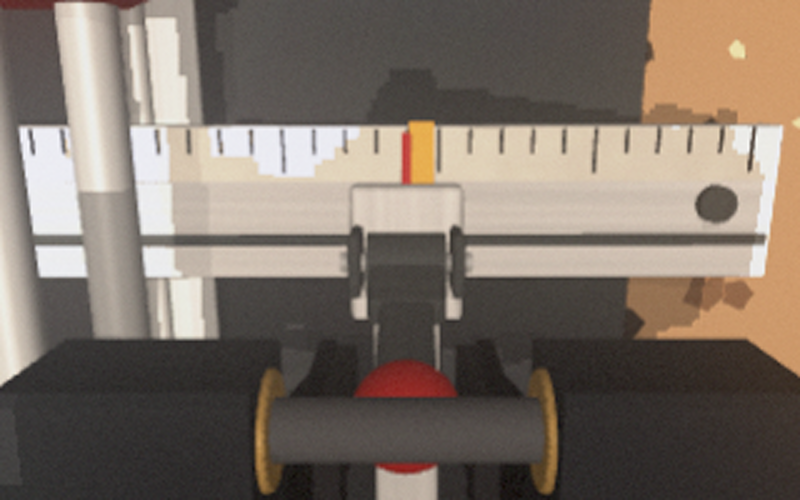

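The pointer (px 406) is about 5 mm left of the tape's middle (px 421) in the enlarged crop, so I'll move back.

drive_tool([
  [0,0,0.044,0,0,0,0],
  [0,0,0.044,0,0,0,0],
  [0,0,0.044,0,0,0,0],
  [0,0,0.044,0,0,0,0],
])

```text
time_s: 11.95
position: [0.6784, 0.0249, 0.1097]
tcp_rot: [[1.0, 0.029, 0.0], [0.029, -1.0, 0.002], [0.0, -0.002, -1.0]]
force: [-0.3, 1.0, 6.6]
opening: 0.281
grasp_force: 30.0
```

```bash
cat >> h.py <<'E'
def rows(c):
    hsv=cv2.cvtColor(c['color'],cv2.COLOR_BGR2HSV);P=cloud(c);Q=(P-O)@C
    for v in range(100,190,2):
        b=(abs(Q[v,:,0]-.117)<.02)&(abs(Q[v,:,1]+.094)<.02)
        H,S=hsv[v,:,0],hsv[v,:,1]
        y=np.nonzero(b&(H>14)&(H<40)&(S>115))[0];r=np.nonzero(b&((H<8)|(H>172))&(S>110))[0]
        if len(y) or len(r): print(v,'yel',(y.min(),y.max()) if len(y) else '','red',(r.min(),r.max()) if len(r) else '')
E
python3 - <<'E'
from h import *
p=k(read_state()['position']);print(p)
c=cap('wrist');marks(c);rows(c)
E
```

```text
[ 0.06737404 -0.09558135  0.10969856]
tape 64 317 325 140 160 [ 0.1233 -0.0925  0.0445] mean [ 0.1222 -0.0934  0.0445]
pointer 62 321 323 143 163 [ 0.1173 -0.0949  0.048 ] mean [ 0.1172 -0.0949  0.048 ]
138 yel (np.int64(317), np.int64(325)) red 
140 yel (np.int64(316), np.int64(325)) red 
142 yel (np.int64(316), np.int64(325)) red 
144 yel (np.int64(316), np.int64(325)) red (np.int64(321), np.int64(323))
146 yel (np.int64(316), np.int64(325)) red (np.int64(321), np.int64(323))
148 yel (np.int64(316), np.int64(325)) red (np.int64(321), np.int64(323))
150 yel (np.int64(316), np.int64(325)) red (np.int64(321), np.int64(323))
152 yel (np.int64(317), np.int64(325)) red (np.int64(321), np.int64(323))
154 yel (np.int64(317), np.int64(325)) red (np.int64(321), np.int64(323))
156 yel (np.int64(317), np.int64(325)) red (np.int64(321), np.int64(323))
158 yel (np.int64(318), np.int64(325)) red (np.int64(321), np.int64(323))
160 yel (np.int64(317), np.int64(325)) red (np.int64(321), np.int64(323))
162 yel (np.int64(317), np.int64(325)) red (np.int64(321), np.int64(323))
```

drive_tool([
  [0,0,-0.007,0,0,0,0],
  [0,-0.047,-0.007,0.016,0,0,0],
  [0,-0.095,-0.007,0.037,0,0,0],
  [0,-0.141,-0.007,0.064,0,0,0],
  [0,-0.185,-0.007,0.095,0,0,0],
  [0,-0.225,-0.007,0.13,0,0,0],
  [0,-0.261,-0.007,0.169,0,0,0],
  [0,-0.293,-0.007,0.212,0,0,0],
])

```text
time_s: 12.8
position: [0.6432, 0.022, 0.0833]
tcp_rot: [[1.0, 0.028, 0.0], [0.028, -1.0, 0.0], [0.001, -0.0, -1.0]]
force: [3.8, 2.2, 2.7]
opening: 0.279
grasp_force: 30.0
```

Run:
```python
from h import *
p=k(read_state()['position']);print(p,'theta',np.arctan2(p[2]+.0159-.064,.085-p[0]),np.hypot(p[2]+.0159-.064,.085-p[0]))
for th in [.5,.4,.3,.2,.1,.0]: print(th,((.085-.064*np.cos(th)-p[0])/.12).round(3),(-(.064+.064*np.sin(th)-.0159-p[2])/.12).round(3))
c=cap('wrist');marks(c);rows(c);need(w(*p))
```

```text
[ 0.03212256 -0.09748828  0.08331838] theta 0.5875671698974815 0.06353233924682042
0.5 -0.027 0.038
0.4 -0.051 0.086
0.3 -0.069 0.136
0.2 -0.082 0.188
0.1 -0.09 0.24
0.0 -0.093 0.293
tape 232 312 323 86 114 [ 0.1208 -0.093   0.0445] mean [ 0.1203 -0.0931  0.0445]
pointer 97 320 323 91 115 [ 0.1173 -0.0964  0.048 ] mean [ 0.1174 -0.0967  0.048 ]
100 yel (np.int64(312), np.int64(319)) red (np.int64(320), np.int64(323))
102 yel (np.int64(312), np.int64(319)) red (np.int64(320), np.int64(323))
104 yel (np.int64(313), np.int64(319)) red (np.int64(320), np.int64(323))
106 yel (np.int64(313), np.int64(319)) red (np.int64(320), np.int64(323))
108 yel (np.int64(313), np.int64(319)) red (np.int64(320), np.int64(323))
110 yel (np.int64(313), np.int64(319)) red (np.int64(320), np.int64(323))
112 yel (np.int64(313), np.int64(319)) red (np.int64(320), np.int64(323))
114 yel (np.int64(313), np.int64(319)) red (np.int64(320), np.int64(323))
t 12.85 pos [0.6423 0.0219 0.0823] F [4.8 1.9 0.5] open 24.4 gf 29.999982118606567 yaw 0.0275
SHIFT [ 0.008 -0.    -0.008] TURN [0. 0. 0.]
```

drive_tool([
  [0,0,-0.025,0,0,0,0],
  [0,0,-0.025,0,0,0,0],
  [0,0,-0.025,0,0,0,0],
])

```text
time_s: 13.15
position: [0.6426, 0.0242, 0.0829]
tcp_rot: [[1.0, 0.028, -0.002], [0.028, -1.0, -0.0], [-0.002, 0.0, -1.0]]
force: [3.2, -1.9, -3.0]
opening: 0.274
grasp_force: 30.0
```

Run:
```python
from h import *
p=k(read_state()['position']);print(p)
for th in [.5,.4,.3,.2,.1,.0]: print(th,((.085-.064*np.cos(th)-p[0])/.12).round(3),(-(.064+.064*np.sin(th)-.0159-p[2])/.12).round(3))
c=cap('wrist');marks(c);rows(c);need(w(*p))
```

```text
[ 0.03156976 -0.09523594  0.08289294]
0.5 -0.023 0.034
0.4 -0.046 0.082
0.3 -0.064 0.132
0.2 -0.077 0.184
0.1 -0.085 0.237
0.0 -0.088 0.29
tape 176 315 326 85 113 [ 0.1213 -0.0921  0.0445] mean [ 0.1207 -0.0931  0.0445]
pointer 95 320 323 90 113 [ 0.1172 -0.0948  0.048 ] mean [ 0.1174 -0.0945  0.048 ]
100 yel (np.int64(316), np.int64(326)) red (np.int64(320), np.int64(323))
102 yel (np.int64(316), np.int64(326)) red (np.int64(320), np.int64(323))
104 yel (np.int64(316), np.int64(326)) red (np.int64(320), np.int64(323))
106 yel (np.int64(316), np.int64(326)) red (np.int64(320), np.int64(323))
108 yel (np.int64(316), np.int64(326)) red (np.int64(320), np.int64(323))
110 yel (np.int64(316), np.int64(326)) red (np.int64(320), np.int64(323))
112 yel (np.int64(316), np.int64(326)) red (np.int64(320), np.int64(323))
t 13.2 pos [0.6427 0.0242 0.083 ] F [ 3.7 -1.7 -2.9] open 24.4 gf 29.99938577413559 yaw 0.0276
SHIFT [-0.001 -0.     0.001] TURN [0. 0. 0.]
```

drive_tool([
  [0,-0.023,-0.002,0.034,0,0,0],
  [0,-0.046,-0.004,0.082,0,0,0],
  [0,-0.064,-0.005,0.132,0,0,0],
  [0,-0.077,-0.005,0.184,0,0,0],
  [0,-0.077,-0.005,0.184,0,0,0],
])

```text
time_s: 13.7
position: [0.6327, 0.0251, 0.0604]
tcp_rot: [[1.0, 0.028, -0.003], [0.028, -1.0, 0.0], [-0.003, -0.0, -1.0]]
force: [2.1, -2.2, -1.4]
opening: 0.279
grasp_force: 30.0
```

Run:
```python
from h import *
p=k(read_state()['position']);print(p)
for th in [.2,.1,.0]: print(th,((.085-.064*np.cos(th)-p[0])/.12).round(3),(-(.064+.064*np.sin(th)-.0159-p[2])/.12).round(3))
c=cap('wrist');marks(c);rows(c);need(w(*p))
```

```text
[ 0.02171926 -0.09405182  0.06038356]
0.2 0.005 -0.004
0.1 -0.003 0.049
0.0 -0.006 0.102
tape 265 316 329 61 93 [ 0.1207 -0.0954  0.0445] mean [ 0.1205 -0.094   0.0445]
pointer 113 320 323 66 94 [ 0.1174 -0.093   0.048 ] mean [ 0.1176 -0.0933  0.048 ]
t 13.75 pos [0.6328 0.0251 0.0604] F [ 1.5 -1.3 -0.9] open 24.1 gf 30.048260323237628 yaw 0.0279
SHIFT [-0.     0.     0.001] TURN [0. 0. 0.]
```

drive_tool([
  [0,0,0.005,0.03,0,0,0],
  [0,-0.002,0.005,0.06,0,0,0],
  [0,-0.005,0.005,0.09,0,0,0],
  [0,-0.006,0.005,0.11,0,0,0],
  [0,-0.006,0.005,0.12,0,0,0],
  [0,-0.006,0.005,0.12,0,0,0],
])

```text
time_s: 14.35
position: [0.6317, 0.025, 0.0464]
tcp_rot: [[1.0, 0.028, -0.004], [0.028, -1.0, 0.001], [-0.004, -0.001, -1.0]]
force: [-5.0, 1.1, 1.4]
opening: 0.278
grasp_force: 30.1
```

```bash
sed -i 's/range(100,190,2)/range(30,190,4)/' h.py
python3 - <<'E'
from h import *
p=k(read_state()['position']);print(p)
c=cap('wrist');marks(c);rows(c);need(w(*p))
s=cap('scene')['color'];a=cv2.resize(c['color'][20:270,160:480],(480,375));b=cv2.resize(s[170:290,220:350],(320,295),interpolation=cv2.INTER_CUBIC)
o=np.zeros((375,800,3),np.uint8);o[:,:480]=a;o[:295,480:]=b;cv2.imwrite('pics/f.png',o)
E
```

```text
[ 0.0206608  -0.09417961  0.04638187]
tape 315 316 329 52 88 [ 0.1207 -0.0954  0.0445] mean [ 0.1206 -0.0942  0.0445]
pointer 136 319 323 58 88 [ 0.1184 -0.0932  0.048 ] mean [ 0.118  -0.0934  0.048 ]
54 yel (np.int64(315), np.int64(330)) red 
58 yel (np.int64(315), np.int64(329)) red (np.int64(320), np.int64(323))
62 yel (np.int64(315), np.int64(329)) red (np.int64(319), np.int64(323))
66 yel (np.int64(315), np.int64(329)) red (np.int64(319), np.int64(323))
70 yel (np.int64(315), np.int64(329)) red (np.int64(319), np.int64(323))
74 yel (np.int64(316), np.int64(329)) red (np.int64(320), np.int64(323))
78 yel (np.int64(316), np.int64(329)) red (np.int64(320), np.int64(323))
82 yel (np.int64(316), np.int64(329)) red (np.int64(320), np.int64(323))
86 yel (np.int64(316), np.int64(329)) red (np.int64(320), np.int64(323))
t 14.4 pos [0.6317 0.0249 0.0464] F [-5.9  1.4  2. ] open 23.9 gf 30.099597377702594 yaw 0.0279
SHIFT [-0. -0.  0.] TURN [0. 0. 0.]
```

View pics/f.png

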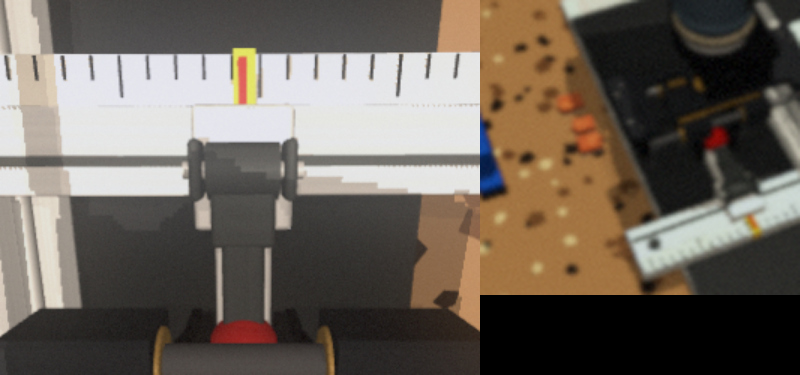

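The pointer lies within the tape and the lever looks level over the leg. I'll press slightly to confirm it is at its stop.

drive_tool([
  [0,0.01,0.005,0.015,0,0,0],
  [0,0.01,0.005,0.025,0,0,0],
  [0,0.01,0.005,0.025,0,0,0],
  [0,0.01,0.005,0.025,0,0,0],
])

```text
time_s: 14.85
position: [0.6319, 0.0245, 0.0448]
tcp_rot: [[1.0, 0.028, -0.006], [0.028, -1.0, 0.001], [-0.006, -0.001, -1.0]]
force: [-8.7, 1.7, 9.1]
opening: 0.274
grasp_force: 30.1
```

Run:
```python
from h import *
p=k(read_state()['position']);print(p)
c=cap('wrist');marks(c);rows(c);need(w(*p))
Q=(cloud(c)-O)@C
# lever top height profile along centre line
for x in [.03,.04,.05,.06,.07]:
    m=(abs(Q[...,0]-x)<.003)&(abs(Q[...,1]+.094)<.006);print(x,np.round(np.nanmedian(Q[m][:,2]),4) if m.any() else None,m.sum())
```

```text
[ 0.02088655 -0.0946078   0.04476462]
tape 325 315 329 52 88 [ 0.1206 -0.0942  0.0445] mean [ 0.1205 -0.094   0.0445]
pointer 139 319 323 58 88 [ 0.118  -0.0937  0.048 ] mean [ 0.1178 -0.0937  0.048 ]
54 yel (np.int64(314), np.int64(329)) red 
58 yel (np.int64(314), np.int64(328)) red (np.int64(320), np.int64(323))
62 yel (np.int64(314), np.int64(328)) red (np.int64(319), np.int64(323))
66 yel (np.int64(314), np.int64(328)) red (np.int64(319), np.int64(323))
70 yel (np.int64(314), np.int64(328)) red (np.int64(319), np.int64(323))
74 yel (np.int64(315), np.int64(328)) red (np.int64(319), np.int64(323))
78 yel (np.int64(315), np.int64(328)) red (np.int64(320), np.int64(323))
82 yel (np.int64(315), np.int64(328)) red (np.int64(320), np.int64(323))
86 yel (np.int64(315), np.int64(328)) red (np.int64(320), np.int64(323))
t 14.9 pos [0.6319 0.0245 0.0448] F [-8.2  1.4  9.6] open 24.1 gf 30.10137850418687 yaw 0.028
SHIFT [ 0. -0. -0.] TURN [0. 0. 0.]
0.03 0.0726 177
0.04 0.0677 251
0.05 0.1575 3666
0.06 0.0679 264
0.07 0.0684 285
```

Run:
```python
from h import *
c=cap('scene');Q=(cloud(c)-O)@C;h=cv2.cvtColor(c['color'],cv2.COLOR_BGR2HSV)
m=(h[...,0]>100)&(h[...,0]<130)&(h[...,1]>120)&(Q[...,1]<-.2)&(Q[...,1]>-.4)
q=Q[m];print(m.sum(),np.nanmean(q,0),np.nanpercentile(q[:,2],[5,95]))
if .05<np.nanpercentile(q[:,2],95)<.07: print(order.hand_in())
```

```text
377 [-0.07724206 -0.31861603  0.04756337] [0.01716219 0.06241174]
the job is handed in; nothing more can be done
None
```

The job is handed in at about 15 s on the robot's clock: the three chips are on the counter, the scraper is standing released beside the cutter, and the stop is held by the knob of its closed lever with the pointer on the tape, within about half a millimetre of its middle.

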